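# Push a jack cup through the sprung flap of the trade-in tray

### The arm

A 6-joint arm with a two-finger parallel gripper is mounted at the origin on the work surface. World frame = base frame: x ahead of the robot, y to its left, z up, the work surface at z = 0. Lengths are in m, angles in rad, forces in N, time in s.
With the tool pointing down it reaches from about 0.275 to 0.75 m from the base axis. Payload 10.2 kg.
Tool frame: the origin (TCP) lies at the very end of the fingers, on their centre line; the grasp point (between the pads) lies 19 mm behind it (robot.grip_point_offset is the distance from the TCP to the grasp point, in m); z points along the fingers, y is the direction in which the jaws open and shut (so a half turn about z gives the same grasp; the last joint's range is limited). The gripper opens to 85 mm and grips with 20 to 120 N. Pads are 22 mm wide; open, the fingers measure 114 mm over their backs; the gripper's body (76 mm by 85 mm) begins 54 mm behind the grasp point. The pads swing forward as they close: fully open they stand 13 mm farther back than shut.
Start: joints at [-1.538, 0.313, 1.498, -0, 1.331, -0.223], TCP at [0.133, -0.508, 0.231] pointing down, gripper open.
Joint ranges: [-2.94, 2.94], [-0.97, 2.17], [0.19, 2.56], [-1.23, 4.37], [0.02, 3.11], [-2.88, 2.88]. Speed limits (rad/s): [2.39, 2.39, 3.01, 3.14, 3.14, 3.14].

### API

Orientations are given as a unit quaternion [x, y, z, w].
In Python, from cell import monitor, eyes, workorder, robot gives the robot as it stands.
- The arm moves only by the tool drive_tool, never from a script. Its argument "moves" is a list of rows, each a list of 5 numbers: the shift along the tool's x, y, z in cm, then the turn about the tool's z in degrees, then the opening, from 0 (shut) to 1 (fully open). In form: [[dx, dy, dz, turn, fingers], ...]. A call has 1 to 10 rows; each row is the pose to reach, as a shift and turn from the pose commanded when the call began, along the tool's axes at that moment; what a row does not reach only later rows make up. A row lasts 1/12 s, in which the tool goes at most 41.7 mm and 7.16 degrees, less where a joint would pass 70% of its speed; a pose out of reach is approached as far as the arm can. A call with a gripper value outside its range is refused whole. The fingers move at their own pace and stop on an object; "grip_force" is the grip in N (left out, the last holds). Time passes only in rows, so rows that repeat a pose let the fingers close. It gives the time, the measured TCP pose, the force and the opening at its end, in the units of the state.
- monitor.read_state(): the state, without advancing time (a new reading comes with each control period).
- eyes.camera(name): name is "scene" or "top"; returns the picture (480x640x3 uint8, blue, green, red); there is no depth.
- eyes.camera_params(name): a dict with "fx", "fy", "cx", "cy" (pixels), "D" ([k1, k2, p1, p2, k3] as OpenCV has them; the pictures are not rectified), "R" (3x3) and "t" (3): a world point X has camera coordinates R X + t. Camera axes: x right, y down, z forward; pixel columns grow to the right and rows downward; lengths in m; the calibration is good to about 2 mm. A picture is of the moment at which its call begins. camera_params takes no time and is no camera call.
- workorder.close_job(): hands the job in, once; it reports no verdict.
The state is a dict: "t": time; "joint_pos": joint angles; "qd": joint speeds; "joint_efforts": joint torques, N m; "ee_pos": TCP position; "tool_rot": TCP orientation; "wrist_force": force on the tool from outside, world axes, zero at the start; "torque": the same for the moment, N m; "gripper_width": finger opening in m.
Only numpy, scipy, OpenCV 4.12 (cv2) and the standard library are available. Lean on these libraries where they do the work, as an engineer would, in place of code of your own. Each camera call takes 0.05 s, during which the arm holds its last target. There are 200 camera calls.

### The job

Send the square nickel jack cup into the trade-in tray: push the tray's self-closing flap open with one finger and, while that finger keeps it open, push the cup along its groove with the other finger, past the flap and over the edge, until it drops flat into the well. The flap must not rub against the cup, and the cup is only pushed, never picked up. Leave the flap shut behind it and everything else on the counter undisturbed.

Things in the scene. Friction and masses are not known exactly. Their poses are not given: they have to be found in the camera images.
- tray: Low wooden tray fixed to the counter, open on top. Origin on the counter (z = 0), under the middle of the closed flap; its x axis is the way in. A flat loading ledge, 124 mm wide, its top 33 mm above the counter and with no side walls, runs from x = -140 mm to its edge at x = +4 mm; beyond lies the well, 8 mm deeper.
- well (a point): Centre of the well's floor, 25 mm above the counter (8 mm below the ledge), at x = 68, y = 0 mm of the tray. The well spans x = 4 to 132 and y = -54 to 54 mm of the tray; side walls 78 mm high (they begin at x = -6 mm), end wall 60 mm high.
- groove (a point): A point on the ledge on the centre line of the groove, at x = -70, y = -22 mm of the tray. The groove is 40 mm wide, along the tray's x, between two strips 5 mm high and 4 mm wide that run the ledge's whole length, centred on y = -44 and y = 0 mm. From the second strip to the ledge's border at y = +62 mm, the hinge side, the ledge is bare.
- flap (a joint): Upright metal flap across the tray at the ledge's end, its vertical hinge at x = 0, y = +50 mm of the tray. Value: opening in rad; 0 shut, up to 1.55 swung to +x over the well; it opens no other way. 3 mm thick; lower edge 44, upper edge 78 mm above the counter, so it passes above a cup lying flat in the well. A light spring shuts it: 0.05 N m when shut, 0.17 N m at 1.2 rad.
- flap_edge (a point): Middle of the flap's free upright edge, 98 mm from the hinge line (shut: at y = -48 mm of the tray) and 61 mm above the counter.
- cup: Square nickel output-jack cup, a squat block 34 x 34 mm and 14 mm tall with a round dark mouth in its top. It starts upright in the tray's groove on the ledge, its sides square to the groove within 0.1 rad. Origin: centre of its underside; z is up. About 50 g.
- old_knob: Black plastic guitar knob, 19 mm across, 14 mm tall, lying in the far end of the well; leave it. Origin: centre of its underside.
- capo: Black plastic capo, about 85 x 40 x 16 mm, on the counter beside the ledge, on the flap's hinge side. Leave it. Origin: under its main bar.
- fret_file: Steel fret file with a wooden handle, 225 mm long, 18 mm thick, on the counter along the other side of the tray. Leave it. Origin: on the counter under its middle.
- screwdriver: Screwdriver about 160 mm long lying on the counter, left. Leave it.
- polish: Jar of polish, 56 mm across and 70 mm tall, on the counter, right. Leave it. Origin: centre of its underside.
- tuner_box: Cardboard box 90 x 65 x 30 mm on the counter, far left. Leave it. Origin: centre of its underside.
- clamp: Fixed cast-iron bench clamp, about 110 x 130 mm and 91 mm tall, gripping a rosewood bar 150 mm long, on the counter, right. Origin: centre of its underside.
There are look-alikes about, which are no part of the job. Leave any red look-alike of the cup alone.

How it is judged:
By the outcome, as a careful person would: the job done as asked, in the order asked, and still so for the second after the job is handed in, with the robot touching nothing.
It also fails if it takes over 38 s, if anything falls off the work surface, if the arm or the gripper's body presses on something with over 40 N, if the wrist force passes 120 N, or if a joint passes its speed limit or range.

## Working session

There is one attempt and no reset: what is moved stays moved. The work goes in short steps, Python scripts to look and compute and a tool call to move; the robot and the scene stay as the last step left them, time stands still between calls to the robot, and variables do not carry over. Pictures are saved under pics/ and viewed, about 8 in all and at most 12, crops included, and the job is handed in when it is done.

Besides the shell and the picture viewer there is one more tool, called after "Emit:" as name(argument=value, ...), one argument or row to a line, values as JSON. drive_tool: Moves the arm, as the interface text tells. Its arguments: {"type":"object","properties":{"moves":{"type":"array"},"grip_force":{"type":"number"}},"required":["moves"]}

```bash
mkdir -p pics; ls
python3 - <<'E'
from cell import monitor, eyes, workorder, robot
import cv2,numpy as np
for n in("scene","top"):
    cv2.imwrite(f"pics/{n}0.png",eyes.camera(n))
    p=eyes.camera_params(n); print(n,{k:np.round(v,4).tolist() for k,v in p.items()})
s=monitor.read_state(); print(s); print(robot.grip_point_offset)
E
```

```text
pics
scene {'fx': 479.8784, 'fy': 479.8784, 'cx': 322.5398, 'cy': 248.8152, 'D': [-0.0253, 0.0, 0.0, 0.0, 0.0], 'R': [[0.7297, 0.6834, 0.0227], [0.4265, -0.429, -0.7962], [-0.5344, 0.5907, -0.6045]], 't': [-0.4268, -0.2092, 1.361]}
top {'fx': 534.0745, 'fy': 534.0745, 'cx': 316.5598, 'cy': 237.3443, 'D': [-0.1499, 0.0, 0.0, 0.0, 0.0], 'R': [[0.012, -0.9995, -0.0279], [-0.9983, -0.0104, -0.057], [0.0567, 0.0285, -0.998]], 't': [-0.0047, 0.5984, 1.2905]}
{'t': 0.1, 'joint_pos': array([-1.53842685e+00,  3.13403995e-01,  1.49830820e+00,  3.75795659e-06,
        1.33098603e+00, -2.23403380e-01]), 'qd': array([-0.00094371, -0.00092628, -0.00234962,  0.00104435,  0.00156953,
       -0.00043824]), 'joint_efforts': array([ 3.14234319e-03, -4.12896287e+01, -2.60142034e+01, -1.91731860e-04,
        2.99741594e-03, -6.17899385e-07]), 'ee_pos': array([ 0.13280204, -0.50771304,  0.23080712]), 'tool_rot': array([ 9.91833575e-01,  1.27537656e-01,  5.45368963e-05, -5.50092956e-04]), 'wrist_force': array([-0.2646219 , -0.09629884, -0.00268163]), 'torque': array([ 0.02576962,  0.03359385, -0.02919767]), 'gripper_width': 0.08515705093164784}
0.0187
```

View pics/top0.png

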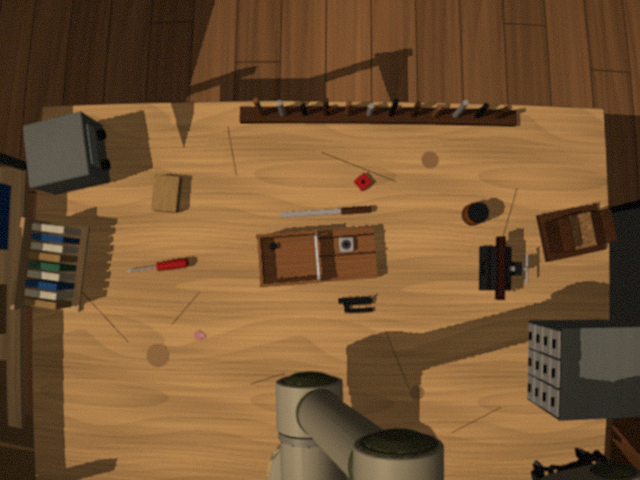

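View pics/scene0.png

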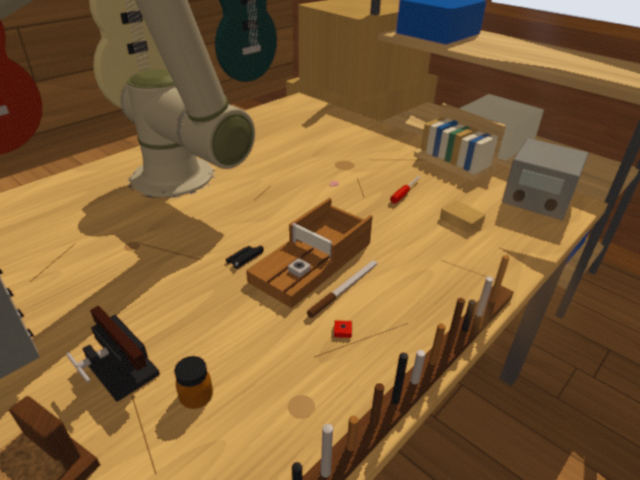

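The top view shows the tray at about (318,255): its well is on the left and its ledge on the right. The flap is the pale bar at x≈319, and the knob is at (275,246).

What could be taken for the cup:
- Nickel block in the groove, top (346,244) / scene (299,267).
- Red block, top (363,181) / scene (343,328).

I choose the nickel one and check it in a close crop.

Run:
```python
import cv2,numpy as np
a=cv2.imread("pics/top0.png")[220:320,250:390]; b=cv2.imread("pics/scene0.png")[190:315,220:385]
a=cv2.resize(a,(0,0),fx=5,fy=5,interpolation=cv2.INTER_CUBIC)
cv2.imwrite("pics/cropA.png",cv2.convertScaleAbs(a,alpha=1.5))
b=cv2.resize(b,(0,0),fx=4.5,fy=4.5,interpolation=cv2.INTER_CUBIC); cv2.imwrite("pics/cropB.png",cv2.convertScaleAbs(b,alpha=1.3))
```

```text
(no output)
```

View pics/cropA.png

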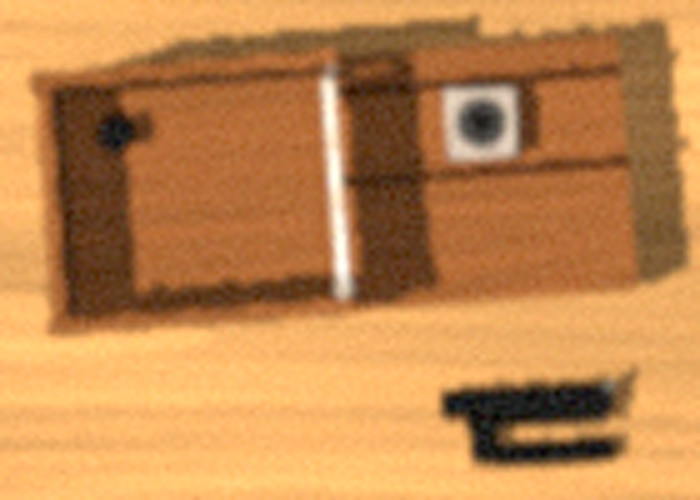

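View pics/cropB.png

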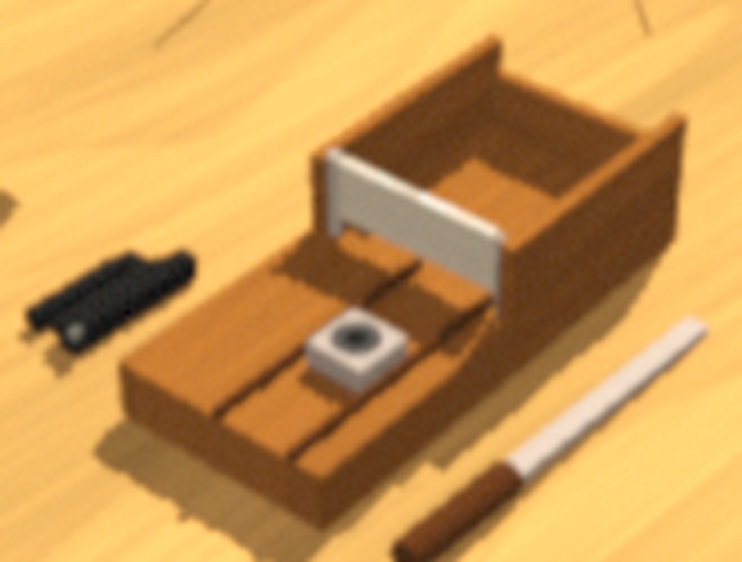

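```bash
cat > h.py <<'E'
import cv2,numpy as np
from cell import monitor, eyes, workorder, robot
from scipy.spatial.transform import Rotation as Ro
P={n:eyes.camera_params(n) for n in("scene","top")}
def K(p): return np.array([[p["fx"],0,p["cx"]],[0,p["fy"],p["cy"]],[0,0,1.]])
def proj(n,X):
    p=P[n]; return cv2.projectPoints(np.array(X,float).reshape(-1,1,3),cv2.Rodrigues(np.array(p["R"]))[0],np.array(p["t"],float),K(p),np.array(p["D"]))[0].reshape(-1,2)
def ray(n,uv,z):
    p=P[n]; R=np.array(p["R"]);c=-R.T@np.array(p["t"])
    q=cv2.undistortPoints(np.array(uv,float).reshape(-1,1,2),K(p),np.array(p["D"])).reshape(-1,2)
    d=np.c_[q,np.ones(len(q))]@R
    return c+d*((z-c[2])/d[:,2])[:,None]
def tray2w(T,X):
    X=np.array(X,float).reshape(-1,3);c,s=np.cos(T[2]),np.sin(T[2])
    return np.c_[T[0]+c*X[:,0]-s*X[:,1],T[1]+s*X[:,0]+c*X[:,1],X[:,2]]
def w2tray(T,X):
    X=np.array(X,float).reshape(-1,3);c,s=np.cos(T[2]),np.sin(T[2]);d=X[:,:2]-T[:2]
    return np.c_[c*d[:,0]+s*d[:,1],-s*d[:,0]+c*d[:,1],X[:,2]]
E
python3 - <<'E'
from h import *
from scipy.optimize import least_squares
M=np.array([(-140,62,33),(-140,-62,33),(0,50,78),(0,-48,78)])/1e3
U={"top":np.array([(377.4,276),(373.4,227.6),(319,279),(316,234)]),"scene":np.array([(247.1,271.1),(291.6,296),(293.8,223.8),(331.1,242.2)])}
def fit(ns):
    f=lambda T:np.concatenate([(proj(n,tray2w(T,M))-U[n]).ravel() for n in ns])
    r=least_squares(f,[0.45,0,1.6]);return r.x,r.fun.round(1)
for ns in(["top"],["scene"],["top","scene"]): x,e=fit(ns);print(ns,x.round(4),e)
T=x
im={n:cv2.imread(f"pics/{n}0.png") for n in U}
for n,(x0,y0,x1,y1) in {"top":(335,234,358,256),"scene":(284,254,314,280)}.items():
    hsv=cv2.cvtColor(im[n][y0:y1,x0:x1],cv2.COLOR_BGR2HSV)
    m=((hsv[...,1]<90)).astype(np.uint8)
    cs=cv2.findContours(m,0,2)[0];c=max(cs,key=cv2.contourArea)+[x0,y0]
    r=cv2.minAreaRect(c);print(n,r)
    if n=="top":
        w=ray(n,[r[0]],.047);print(w,w2tray(T,w)*1e3)
        b=ray(n,cv2.boxPoints(r),.047);print((w2tray(T,b)*1e3).round(1))
    else:
        u=[(220+356/4.5,190+338/4.5)];w=ray(n,u,.047);print("mouth",w,w2tray(T,w)*1e3)
s=monitor.read_state();print(Ro.from_quat(s["tool_rot"]).as_matrix().round(3),s["t"])
E
```

```text
['top'] [ 0.5515 -0.0019  1.6603] [ 0.3  1.5  0.1 -1.3 -0.1 -1.6 -0.3  1.5]
['scene'] [ 0.5556 -0.0022  1.6679] [-1.  -0.7  0.7  0.5  0.7  0.8 -0.4 -0.6]
['top', 'scene'] [ 5.5320e-01 -1.5000e-03  1.6648e+00] [ 0.3  0.5 -0.2 -2.3 -0.1 -2.4 -0.6  0.7 -1.5 -1.5 -0.2 -0.3  0.2  0.2
 -1.  -1.2]
top ((346.0, 244.0), (14.0, 14.0), 90.0)
[[ 0.58149774 -0.06935733  0.047     ]] [[-70.17436172 -21.7754202   47.        ]]
[[-54.9 -39.9  47. ]
 [-88.3 -37.1  47. ]
 [-85.4  -3.7  47. ]
 [-52.1  -6.5  47. ]]
scene ((298.7500305175781, 266.7500305175781), (16.26345443725586, 18.384777069091797), 45.0)
mouth [[ 0.58453681 -0.07111234  0.047     ]] [[-72.20682258 -24.63639256  47.        ]]
[[ 0.967  0.253 -0.   ]
 [ 0.253 -0.967  0.001]
 [ 0.    -0.001 -1.   ]] 0.1
```

```bash
cat >> h.py <<'E'
T=np.array([.5532,-.0015,1.6648])
def geo(W,phi,xB,yB,hx=7.25,hy=11):  # tray mm; W opening, phi jaw angle to tray x
    from scipy.optimize import brentq
    u=np.array([np.cos(phi),np.sin(phi)]);v=np.array([-u[1],u[0]]);D=W+2*hx
    B=np.array([xB,yB]);A=B+D*u
    cor=lambda C:np.array([C+i*hx*u+j*hy*v for i in(-1,1) for j in(-1,1)])
    g=lambda t:((cor(A)-[0,50])@[np.cos(t),np.sin(t)]).max()+1.5
    th=brentq(g,0,1.55) if g(0)>0 and g(1.55)<0 else (0. if g(0)<=0 else 9)
    return A,B,cor(A),cor(B),th
def goto(p,axis_ang):  # tray-mm xy target of TCP, z m -> shift along tool axes (cm), turn deg
    s=monitor.read_state();R=Ro.from_quat(s["tool_rot"]).as_matrix()
    w=tray2w(T,[p[0]/1e3,p[1]/1e3,p[2]])[0]
    d=R.T@(w-s["ee_pos"])*100
    a=np.arctan2(R[1,1],R[0,1]);t=-np.degrees((axis_ang-a+np.pi/2)%np.pi-np.pi/2)
    return d.round(2),round(t,1),w.round(4)
E
python3 - <<'E'
from h import *
for W,ph,yB in((60,38,-18),(65,38,-18),(65,33,-18),(70,36,-18)):
    f=np.radians(ph);o=geo(W,f,0,yB)[3][:,0].max();print(W,ph)
    for c in(-97,-87,-60,-34,-15,0,8):   # B contact corner x
        A,B,ca,cb,th=geo(W,f,c-o,yB);k=cb[cb[:,0].argmax()]
        e=[98*np.sin(th),50-98*np.cos(th)]
        print(c,"A",A.round(0),"Ay",ca[:,1].min().round(),ca[:,1].max().round(),"corner",k.round(1),"By",cb[:,1].min().round(),cb[:,1].max().round(),"th",round(th,2),"edge",np.round(e),"mid",((A+B)/2).round(1))
print(goto((-72,5,.15),T[2]+np.radians(38)))
for n,uv in(("polish",(477,212)),("clamp",(497,267))):print(n,ray("top",[uv],.07))
E
```

```text
60 38
-97 A [-51.  28.] Ay 15.0 41.0 corner [-97.  -22.2] By -31.0 -5.0 th 0.0 edge [  0. -48.] mid [-80.1   4.9]
-87 A [-41.  28.] Ay 15.0 41.0 corner [-87.  -22.2] By -31.0 -5.0 th 0.0 edge [  0. -48.] mid [-70.1   4.9]
-60 A [-14.  28.] Ay 15.0 41.0 corner [-60.  -22.2] By -31.0 -5.0 th 0.01 edge [  1. -48.] mid [-43.1   4.9]
-34 A [12. 28.] Ay 15.0 41.0 corner [-34.  -22.2] By -31.0 -5.0 th 1.0 edge [82. -3.] mid [-17.1   4.9]
-15 A [31. 28.] Ay 15.0 41.0 corner [-15.  -22.2] By -31.0 -5.0 th 1.33 edge [95. 26.] mid [1.9 4.9]
0 A [46. 28.] Ay 15.0 41.0 corner [ -0.  -22.2] By -31.0 -5.0 th 1.41 edge [97. 34.] mid [16.9  4.9]
8 A [54. 28.] Ay 15.0 41.0 corner [  8.  -22.2] By -31.0 -5.0 th 1.43 edge [97. 36.] mid [24.9  4.9]
65 38
-97 A [-47.  31.] Ay 18.0 44.0 corner [-97.  -22.2] By -31.0 -5.0 th 0.0 edge [  0. -48.] mid [-78.2   6.5]
-87 A [-37.  31.] Ay 18.0 44.0 corner [-87.  -22.2] By -31.0 -5.0 th 0.0 edge [  0. -48.] mid [-68.2   6.5]
-60 A [-10.  31.] Ay 18.0 44.0 corner [-60.  -22.2] By -31.0 -5.0 th 0.18 edge [ 17. -46.] mid [-41.2   6.5]
-34 A [16. 31.] Ay 18.0 44.0 co
[... 1330 characters left out ...]
 6.8]
-60 A [-4. 32.] Ay 19.0 45.0 corner [-60.  -22.6] By -31.0 -5.0 th 0.41 edge [ 39. -40.] mid [-38.2   6.8]
-34 A [22. 32.] Ay 19.0 45.0 corner [-34.  -22.6] By -31.0 -5.0 th 1.4 edge [97. 34.] mid [-12.2   6.8]
-15 A [41. 32.] Ay 19.0 45.0 corner [-15.  -22.6] By -31.0 -5.0 th 1.48 edge [98. 41.] mid [6.8 6.8]
0 A [56. 32.] Ay 19.0 45.0 corner [  0.  -22.6] By -31.0 -5.0 th 1.5 edge [98. 44.] mid [21.8  6.8]
8 A [64. 32.] Ay 19.0 45.0 corner [  8.  -22.6] By -31.0 -5.0 th 1.51 edge [98. 44.] mid [29.8  6.8]
(array([ 51.82, -31.3 ,   8.13]), np.float64(-28.7), array([ 0.555 , -0.0737,  0.15  ]))
polish [[ 0.65948515 -0.37901104  0.07      ]]
clamp [[ 0.52967247 -0.42670398  0.07      ]]
```

Emit:
drive_tool(
  moves=[
    [52,-30.9,8,-20.7,0.765],
    [52,-30.9,8,-20.7,0.765],
    [52,-30.9,8,-20.7,0.765],
    [52,-30.9,8,-20.7,0.765],
    [52,-30.9,8,-20.7,0.765],
    [52,-30.9,8,-20.7,0.765],
    [52,-30.9,8,-20.7,0.765],
    [52,-30.9,8,-20.7,0.765],
    [52,-30.9,8,-20.7,0.765],
    [52,-30.9,8,-20.7,0.765],
  ],
)

```text
t: 0.93
ee_pos: [0.424, -0.2121, 0.1763]
tool_rot: [0.953, 0.304, -0.0, -0.0]
wrist_force: [0.5, -0.7, 1.4]
gripper_width: 0.0653
```

Run:
```python
from h import *
print(goto((-76,2,.12),T[2]+np.radians(30)))
```

```text
(array([18.75, -3.21,  5.63]), np.float64(-0.0), array([ 0.5583, -0.0774,  0.12  ]))
```

Emit:
drive_tool(
  moves=[
    [18.7,-3.2,4.5,0,0.765],
    [18.7,-3.2,4.5,0,0.765],
    [18.7,-3.2,4.5,0,0.765],
    [18.7,-3.2,4.5,0,0.765],
    [18.7,-3.2,4.5,0,0.765],
    [18.7,-3.2,4.5,0,0.765],
    [18.7,-3.2,4.5,0,0.765],
    [18.7,-3.2,4.5,0,0.765],
  ],
)

```text
t: 1.6
ee_pos: [0.5566, -0.0799, 0.1315]
tool_rot: [0.953, 0.304, -0.0, -0.0]
wrist_force: [0.4, 0.3, -0.2]
gripper_width: 0.0656
```

Run:
```python
from h import *
print(goto((-76,2,.10),T[2]+np.radians(30)),monitor.read_state()["ee_pos"])
```

```text
(array([ 0.29, -0.11,  3.15]), np.float64(-0.0), array([ 0.5583, -0.0774,  0.1   ])) [ 0.55660613 -0.07992405  0.13149733]
```

Emit:
drive_tool(
  moves=[
    [0.3,-0.1,5.1,0,0.765],
    [0.3,-0.1,5.1,0,0.765],
    [0.3,-0.1,5.1,0,0.765],
    [0.3,-0.1,5.1,0,0.765],
  ],
)

```text
t: 1.93
ee_pos: [0.5587, -0.0778, 0.0815]
tool_rot: [0.953, 0.303, -0.0, -0.0]
wrist_force: [0.4, 0.3, 0.6]
gripper_width: 0.0652
```

Run:
```python
from h import *
s=monitor.read_state();print(goto((-76,2,.08),T[2]+np.radians(30)),s["ee_pos"])
im=eyes.camera("scene");cv2.imwrite("pics/scene1.png",im)
c=s["ee_pos"];tc=w2tray(T,[c])[0]*1e3
print(tc)
# predicted finger tip outlines at TCP z
u=np.array([np.cos(np.radians(30)),.5]);v=np.array([-u[1],u[0]])
x0,y0=200,170;F=4.5
b=cv2.convertScaleAbs(cv2.resize(im[y0:y0+130,x0:x0+175],(0,0),fx=F,fy=F,interpolation=cv2.INTER_CUBIC),alpha=1.4)
for s_ in(-1,1):
    C=tc[:2]+s_*40*u
    q=np.array([np.r_[(C+i*7.25*u+j*11*v)/1e3,c[2]] for i,j in((-1,-1),(-1,1),(1,1),(1,-1))])
    p=((proj("scene",tray2w(T,q))-[x0,y0]+.5)*F).astype(int)
    cv2.polylines(b,[p],True,(0,255,0),1)
cv2.imwrite("pics/crop1.png",b)
```

```text
(array([-0.  , -0.06,  0.15]), np.float64(-0.1), array([ 0.5583, -0.0774,  0.08  ])) [ 0.55871001 -0.07783965  0.08151887]
[-76.5197984    1.67996257  81.5188741 ]
```

View pics/crop1.png

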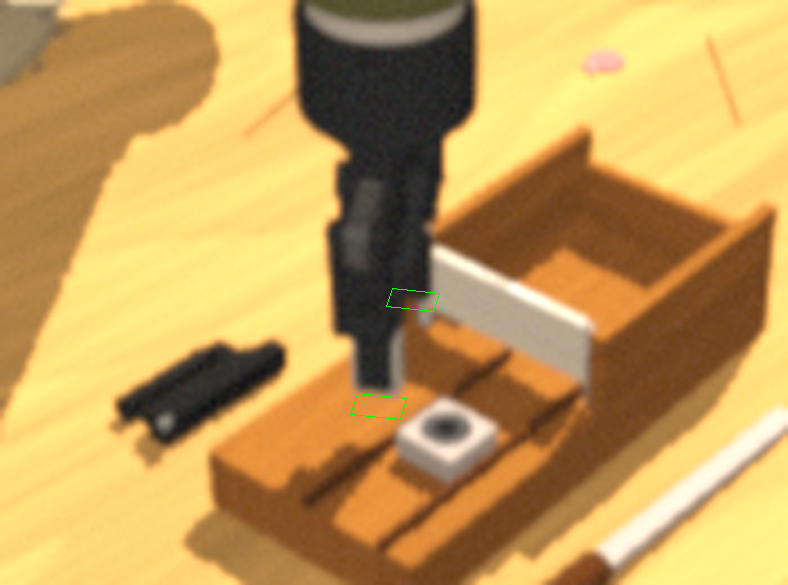

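The crop shows finger B's tip ending near (378,391), while the TCP outline is near (378,406). At this opening the tips sit about 10–14 mm above the TCP. I'll go lower and check again.

Emit:
drive_tool(
  moves=[
    [0,0,2.5,0,0.765],
    [0,0,4.6,0,0.765],
    [0,0,4.6,0,0.765],
    [0,0,4.6,0,0.765],
  ],
)

```text
t: 2.32
ee_pos: [0.5592, -0.0774, 0.0358]
tool_rot: [0.953, 0.304, 0.0, 0.0]
wrist_force: [0.2, -0.6, 0.5]
gripper_width: 0.0658
```

```bash
cat > look.py <<'E'
from h import *
import sys
k=sys.argv[1];dz=float(sys.argv[2])
s=monitor.read_state();c=s["ee_pos"];tc=w2tray(T,[c])[0]*1e3;print(s["t"],c,tc.round(1),s["wrist_force"].round(1),s["gripper_width"])
u=np.array([np.cos(np.radians(30)),.5]);v=np.array([-u[1],u[0]])
out=[]
for n,(x0,y0,w,h) in {"scene":(225,190,150,105),"top":(255,215,130,80)}.items():
    im=eyes.camera(n);cv2.imwrite(f"pics/{n}{k}.png",im);F=400/w*1.0 if n=="top" else 780/w
    F=750/w if n=="scene" else 550/w
    b=cv2.convertScaleAbs(cv2.resize(im[y0:y0+h,x0:x0+w] if n=="scene" else im[y0:y0+h-20,x0:x0+w],(0,0),fx=F,fy=F,interpolation=cv2.INTER_CUBIC),alpha=1.5)
    if n=="scene":
        for s_ in(-1,1):
            C=tc[:2]+s_*40*u
            q=np.array([np.r_[(C+i*7.25*u+j*11*v)/1e3,c[2]+dz] for i,j in((-1,-1),(-1,1),(1,1),(1,-1))])
            p=((proj(n,tray2w(T,q))-[x0,y0]+.5)*F).astype(int);cv2.polylines(b,[p],True,(0,255,0),1)
    out.append(b)
b=out[0]
cv2.imwrite(f"pics/look{k}.png",b);cv2.imwrite(f"pics/lookt{k}.png",out[1])
E
python3 look.py 2 0.010
```

```text
2.3167 [ 0.55915512 -0.0774212   0.03580739] [-76.1   1.2  35.8] [ 0.2 -0.6  0.5] 0.06580280681685782
```

View pics/look2.png

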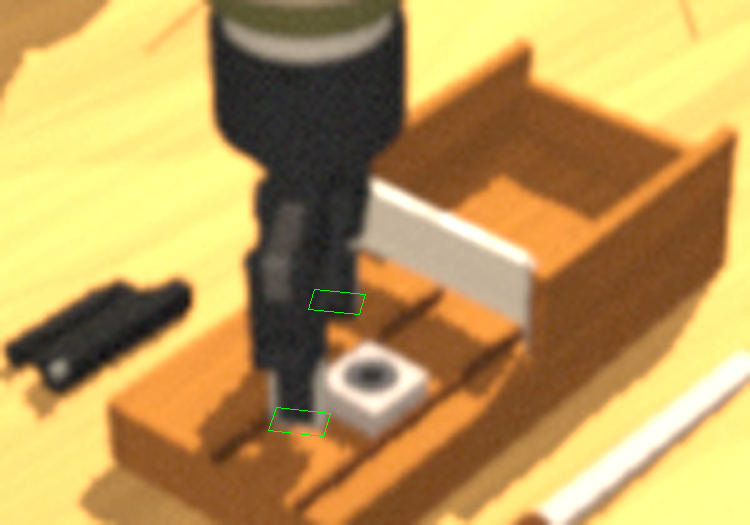

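Finger B's tip ends near (297,426), about 12–13 mm above the TCP and behind the cup, which is at (372,385). A TCP height of 27 mm puts the tips at 36–40 mm, above the ledge (33 mm) and below the cup's top (47 mm). I'll descend and start pushing.

Emit:
drive_tool(
  moves=[
    [-0.05,-0.05,0.9,0,0.765],
    [-0.05,-0.05,0.9,0,0.765],
    [0.2,-0.5,0.9,0,0.765],
    [0.45,-0.9,0.9,0,0.765],
    [0.7,-1.35,0.9,0,0.765],
    [0.95,-1.8,0.9,0,0.765],
    [1.2,-2.2,0.9,0,0.765],
    [1.45,-2.65,0.9,0,0.765],
    [1.45,-2.65,0.9,0,0.765],
  ],
)

```text
t: 3.17
ee_pos: [0.5559, -0.0469, 0.0268]
tool_rot: [0.953, 0.304, 0.001, 0.001]
wrist_force: [0.8, -3.1, 6.1]
gripper_width: 0.0655
```

```bash
python3 look.py 3 0.012
```

```text
3.1667 [ 0.55591869 -0.04690027  0.02675716] [-45.5   1.6  26.8] [ 0.8 -3.1  6.1] 0.0654850797208311
```

View pics/look3.png

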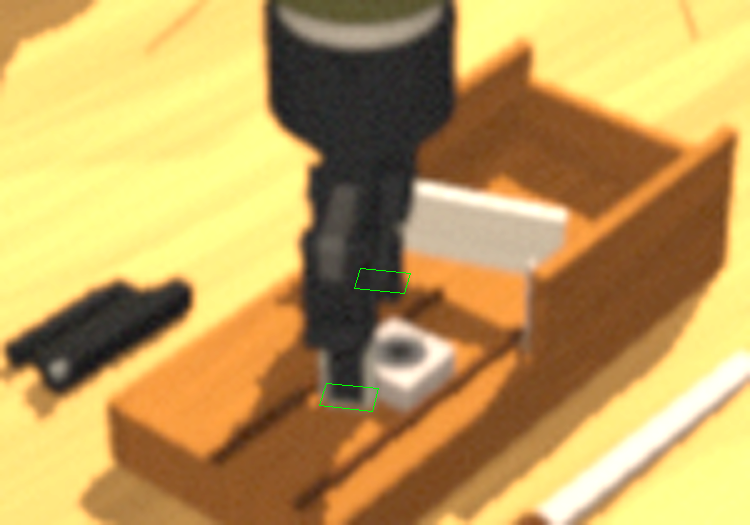

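The flap is starting to open at its free edge (565,215), and the cup, now at (400,350), is moving. The +6 N in z suggests the tips are rubbing the ledge, so I'll raise the tool 3 mm and check.

Emit:
drive_tool(
  moves=[
    [0,0,-0.3,0,0.765],
    [0,0,-0.3,0,0.765],
    [0,0,-0.3,0,0.765],
  ],
)

```text
t: 3.52
ee_pos: [0.5556, -0.0471, 0.0291]
tool_rot: [0.953, 0.304, 0.0, 0.0]
wrist_force: [0.3, -2.6, 4.6]
gripper_width: 0.065
```

Emit:
drive_tool(
  moves=[
    [0,0,-0.2,0,0.765],
    [0,0,-0.2,0,0.765],
    [0,0,-0.2,0,0.765],
  ],
)

```text
t: 3.77
ee_pos: [0.5553, -0.0471, 0.0307]
tool_rot: [0.953, 0.304, -0.0, -0.0]
wrist_force: [0.7, -1.9, 2.9]
gripper_width: 0.0654
```

Run:
```python
from h import *
s=monitor.read_state();print(s["ee_pos"],s["wrist_force"],s["torque"])
```

```text
[ 0.55529403 -0.04706402  0.03068608] [ 0.67199256 -1.87904038  2.92861884] [-0.15923552  0.07677572  0.04388787]
```

Emit:
drive_tool(
  moves=[
    [0,0,0,0,0.765],
    [0,0,0,0,0.765],
  ],
)

```text
t: 3.93
ee_pos: [0.5553, -0.0471, 0.0306]
tool_rot: [0.953, 0.304, -0.0, -0.0]
wrist_force: [-0.6, -1.5, 2.4]
gripper_width: 0.0653
```

```bash
python3 look.py 4 0.012
python3 - <<'E'
import cv2,numpy as np
a=cv2.imread("pics/top4.png")[220:295,255:390]; b=cv2.imread("pics/scene4.png")[220:285,265:385]
a=cv2.resize(a,(540,300),interpolation=cv2.INTER_CUBIC);b=cv2.resize(b,(540,292),interpolation=cv2.INTER_CUBIC)
cv2.imwrite("pics/pair4.png",cv2.convertScaleAbs(np.vstack([a,b]),alpha=1.6))
E
```

```text
3.9333 [ 0.55528776 -0.04708584  0.03063166] [-45.6   2.2  30.6] [-0.6 -1.5  2.4] 0.06533472066541206
```

View pics/pair4.png

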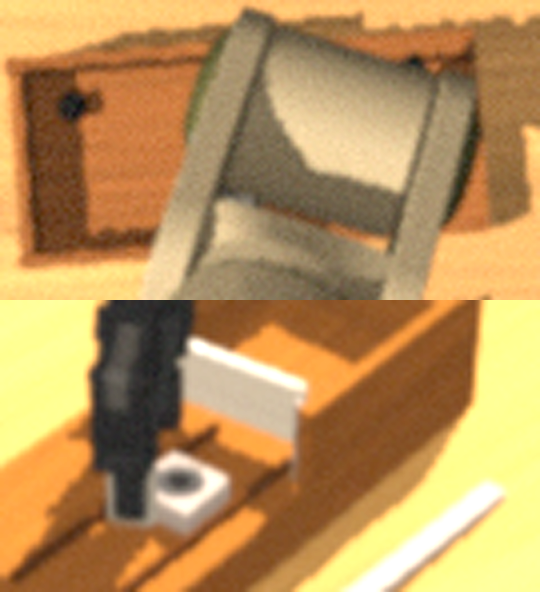

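The cup is at (180,480) in the lower crop, flat in the groove and touching finger B. After the raise the flap is nearly shut again. It looks as if the wider part of finger A only catches the flap's top edge when the tool is lower. I'll back off, lower the tool, and push again.

Emit:
drive_tool(
  moves=[
    [-0.4,0.7,0,0,0.765],
    [-0.75,1.3,0,0,0.765],
    [-0.75,1.3,0.2,0,0.765],
    [-0.75,1.3,0.4,0,0.765],
    [-0.75,1.3,0.4,0,0.765],
    [-0.75,1.3,0.4,0,0.765],
  ],
)

```text
t: 4.53
ee_pos: [0.5567, -0.0622, 0.0266]
tool_rot: [0.953, 0.304, -0.0, 0.0]
wrist_force: [-0.2, -1.9, 2.9]
gripper_width: 0.0657
```

Emit:
drive_tool(
  moves=[
    [0,0,0.05,0,0.765],
    [0,0,0.05,0,0.765],
  ],
)

```text
t: 4.7
ee_pos: [0.5567, -0.0622, 0.0266]
tool_rot: [0.953, 0.304, -0.0, 0.0]
wrist_force: [-2.8, -2.5, 8.8]
gripper_width: 0.0655
```

Emit:
drive_tool(
  moves=[
    [0.25,-0.4,0,0,0.765],
    [0.5,-0.85,0,0,0.765],
    [0.75,-1.3,0,0,0.765],
    [1.0,-1.7,0,0,0.765],
    [1.0,-1.7,0,0,0.765],
  ],
)

```text
t: 5.12
ee_pos: [0.5556, -0.0425, 0.0268]
tool_rot: [0.953, 0.304, 0.0, 0.001]
wrist_force: [1.2, -5.4, 7.1]
gripper_width: 0.0654
```

```bash
python3 look.py 5 0.012
```

```text
5.1167 [ 0.55556105 -0.04251458  0.02681867] [-41.1   1.5  26.8] [ 1.2 -5.4  7.1] 0.06535801615518329
```

The tips touch the ledge at TCP ≈ 26.6 mm, and the force reading lags. I'll raise the tool 3 mm, let it settle, and look.

Emit:
drive_tool(
  moves=[
    [0,0,-0.35,0,0.765],
    [0,0,-0.35,0,0.765],
    [0,0,-0.35,0,0.765],
    [0,0,-0.35,0,0.765],
    [0,0,-0.35,0,0.765],
    [0,0,-0.35,0,0.765],
  ],
)

```text
t: 5.72
ee_pos: [0.5553, -0.0424, 0.0299]
tool_rot: [0.953, 0.304, 0.0, 0.0]
wrist_force: [2.4, -3.0, 4.9]
gripper_width: 0.0654
```

```bash
python3 look.py 6 0.007
```

```text
5.7167 [ 0.55531899 -0.04240469  0.0299021 ] [-40.9   1.7  29.9] [ 2.4 -3.   4.9] 0.06543863061185702
```

View pics/look6.png

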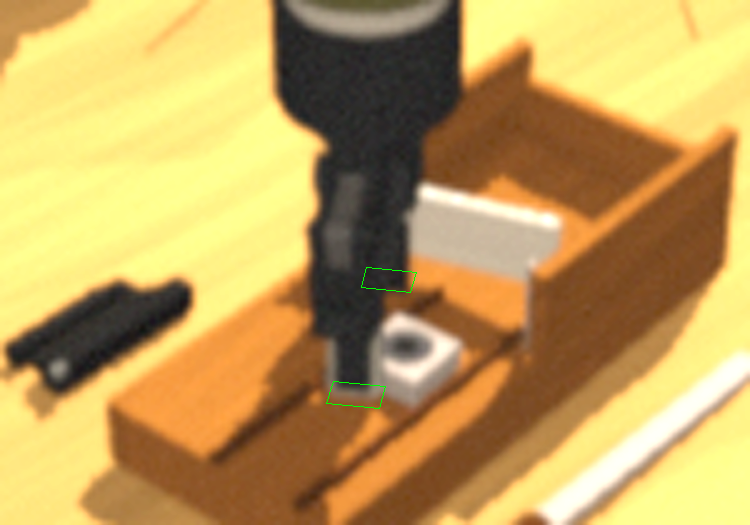

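Emit:
drive_tool(
  moves=[
    [0,0,0,0,0.765],
    [0,0,0,0,0.765],
    [0,0,0,0,0.765],
    [0,0,0,0,0.765],
  ],
)

```text
t: 6.15
ee_pos: [0.5553, -0.0424, 0.0299]
tool_rot: [0.953, 0.304, 0.0, 0.0]
wrist_force: [1.4, -2.7, 6.6]
gripper_width: 0.0652
```

Emit:
drive_tool(
  moves=[
    [-0.75,1.3,0,0,0.765],
    [-0.75,1.3,0,0,0.765],
    [-0.75,1.3,0,0,0.765],
    [-0.75,1.3,0,0,0.765],
  ],
)

```text
t: 6.48
ee_pos: [0.556, -0.0567, 0.0292]
tool_rot: [0.953, 0.304, -0.0, -0.001]
wrist_force: [-0.6, 1.1, 0.0]
gripper_width: 0.0657
```

Emit:
drive_tool(
  moves=[
    [0,0,0,0,0.765],
    [0,0,0,0,0.765],
    [0,0,0,0,0.765],
    [0,0,0,0,0.765],
  ],
)

```text
t: 6.82
ee_pos: [0.5564, -0.0571, 0.0296]
tool_rot: [0.953, 0.304, -0.0, -0.0]
wrist_force: [0.3, 0.2, -0.9]
gripper_width: 0.0649
```

Emit:
drive_tool(
  moves=[
    [0,0,-0.2,0,0.765],
    [0,0,-0.2,0,0.765],
    [0,0,-0.2,0,0.765],
    [0,0,-0.2,0,0.765],
    [0,0,-0.2,0,0.765],
    [0,0,-0.2,0,0.765],
  ],
)

```text
t: 7.32
ee_pos: [0.5564, -0.0573, 0.0316]
tool_rot: [0.953, 0.304, -0.0, -0.0]
wrist_force: [0.2, 0.2, 0.0]
gripper_width: 0.0654
```

Backed off, the force is zero, so the +z force comes from finger A's wider knuckle riding the flap's top edge. I'll try a bit higher, so that only the slim part of the finger meets the flap.

Emit:
drive_tool(
  moves=[
    [0.25,-0.4,-0.1,0,0.765],
    [0.5,-0.85,-0.1,0,0.765],
    [0.75,-1.3,-0.1,0,0.765],
    [1.0,-1.7,-0.1,0,0.765],
    [1.0,-1.7,-0.1,0,0.765],
    [1.0,-1.7,-0.1,0,0.765],
    [1.0,-1.7,-0.1,0,0.765],
    [1.0,-1.7,-0.1,0,0.765],
  ],
)

```text
t: 7.98
ee_pos: [0.555, -0.0379, 0.0329]
tool_rot: [0.953, 0.304, 0.0, 0.0]
wrist_force: [-0.7, -2.6, 5.4]
gripper_width: 0.065
```

```bash
python3 look.py 7 0.012;  python3 - <<'E'
from h import *
s=monitor.read_state();print(s["torque"])
E
```

```text
7.9833 [ 0.55498754 -0.03787435  0.03289017] [-36.4   1.6  32.9] [-0.7 -2.6  5.4] 0.06498160674804264
[-0.21244296  0.12241614  0.0919727 ]
```

View pics/look7.png

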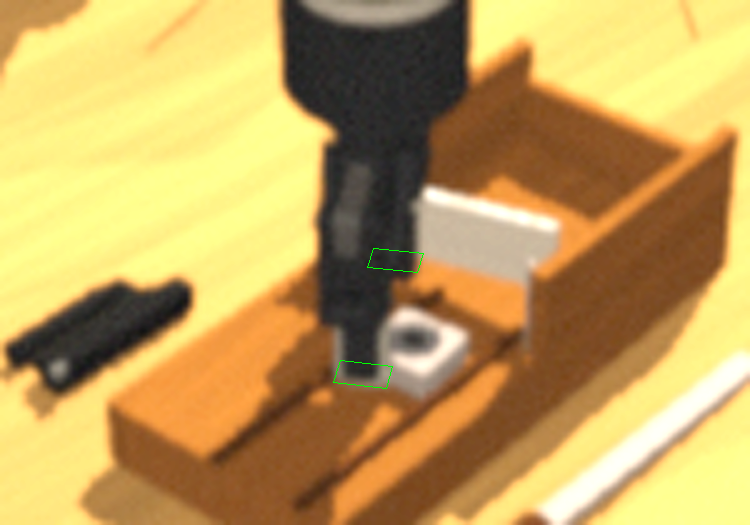

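Emit:
drive_tool(
  moves=[
    [-0.35,0.6,0,0,0.765],
    [-0.7,1.2,0.2,0,0.765],
    [-0.7,1.2,0.4,0,0.765],
    [-0.7,1.2,0.4,0,0.765],
  ],
)

```text
t: 8.42
ee_pos: [0.5561, -0.0522, 0.0285]
tool_rot: [0.953, 0.303, 0.0, -0.0]
wrist_force: [1.0, -2.4, 5.9]
gripper_width: 0.0655
```

Emit:
drive_tool(
  moves=[
    [0.25,-0.4,0,0,0.765],
    [0.5,-0.85,0,0,0.765],
    [0.75,-1.3,0,0,0.765],
    [1.0,-1.7,0,0,0.765],
    [1.25,-2.15,0,0,0.765],
    [1.25,-2.15,0,0,0.765],
  ],
)

```text
t: 8.92
ee_pos: [0.5543, -0.0276, 0.0293]
tool_rot: [0.953, 0.304, 0.0, 0.001]
wrist_force: [0.6, -7.1, 8.3]
gripper_width: 0.0654
```

Emit:
drive_tool(
  moves=[
    [0.25,-0.4,0,0,0.765],
    [0.5,-0.85,0,0,0.765],
    [0.5,-0.85,0,0,0.765],
    [0.5,-0.85,0,0,0.765],
    [0.5,-0.85,0,0,0.765],
  ],
)

```text
t: 9.33
ee_pos: [0.554, -0.0179, 0.0294]
tool_rot: [0.953, 0.303, 0.001, 0.001]
wrist_force: [2.8, -5.2, 7.9]
gripper_width: 0.0651
```

```bash
cat > meas.py <<'E'
from h import *
import sys
s=monitor.read_state();print(s["t"],(w2tray(T,[s["ee_pos"]])[0]*1e3).round(1),s["wrist_force"].round(1),s["torque"].round(3))
im=eyes.camera("scene");cv2.imwrite(f"pics/m{sys.argv[1]}.png",im)
h=cv2.cvtColor(im,cv2.COLOR_BGR2HSV);m=((h[...,1]<70)&(h[...,2]>60)).astype(np.uint8)
z=np.zeros_like(m);z[200:300,270:370]=m[200:300,270:370]
n,l,st,c=cv2.connectedComponentsWithStats(z)
for i in range(1,n):
    if st[i,4]>25:
        q=np.argwhere(l==i)[:,::-1]; e=[q[q[:,0].argmax()],q[q[:,1].argmin()],q[q[:,0].argmin()],q[q[:,1].argmax()]]
        print(st[i],c[i].round(1),"R,T,L,B",[k.tolist() for k in e]," tray@47 c:",(w2tray(T,ray("scene",[c[i]],.045))[0]*1e3).round(),"R@78",(w2tray(T,ray("scene",[e[0]],.078))[0]*1e3).round())
E
python3 meas.py 8
```

```text
9.3333 [-16.4   0.7  29.4] [ 2.8 -5.2  7.9] [-0.286 -0.014  0.059]
[314 215  23  18 278] [324.9 223.7] R,T,L,B [[336, 216], [335, 215], [314, 227], [314, 232]]  tray@47 c: [83. 28. 45.] R@78 [84. -2. 78.]
[293 224   4  18  55] [294.1 231.9] R,T,L,B [[296, 224], [293, 224], [293, 224], [294, 241]]  tray@47 c: [13. 61. 45.] R@78 [ 3. 47. 78.]
[306 247  17  17 187] [313.7 255.8] R,T,L,B [[322, 253], [309, 247], [306, 262], [313, 263]]  tray@47 c: [-27. -27.  45.] R@78 [-43. -60.  78.]
[334 263  36  33 246] [351.6 280. ] R,T,L,B [[369, 263], [369, 263], [334, 291], [336, 295]]  tray@47 c: [ -40. -133.   45.] R@78 [ -10. -151.   78.]
```

The flap is open to about 1.03 rad, with its free edge at tray (84,−2). The cup's centre is near x −25 and still short of the flap line. I'll keep pushing.

Emit:
drive_tool(
  moves=[
    [0.2,-0.4,0,0,0.765],
    [0.45,-0.85,0,0,0.765],
    [0.7,-1.3,0,0,0.765],
    [0.95,-1.7,0,0,0.765],
    [1.2,-2.15,0,0,0.765],
    [1.45,-2.6,0,0,0.765],
    [1.45,-2.6,0,0,0.765],
  ],
)

```text
t: 9.97
ee_pos: [0.5503, 0.0127, 0.0289]
tool_rot: [0.953, 0.304, 0.001, 0.0]
wrist_force: [3.3, -1.1, 4.8]
gripper_width: 0.0651
```

```bash
python3 meas.py 9
```

```text
9.9667 [14.4  1.6 28.9] [ 3.3 -1.1  4.8] [-0.028 -0.162  0.015]
[322 209   8  16  74] [325.9 217. ] R,T,L,B [[329, 210], [328, 209], [322, 222], [322, 224]]  tray@47 c: [106.  43.  45.] R@78 [93. 25. 78.]
[293 218  14  24 198] [298.8 228.4] R,T,L,B [[306, 218], [306, 218], [293, 224], [294, 241]]  tray@47 c: [30. 62. 45.] R@78 [35. 45. 78.]
[315 243  16  13 132] [322.1 249.1] R,T,L,B [[330, 247], [317, 243], [315, 255], [315, 255]]  tray@47 c: [  2. -26.  45.] R@78 [-17. -60.  78.]
[334 263  36  33 248] [351.7 279.9] R,T,L,B [[369, 263], [369, 263], [334, 291], [336, 295]]  tray@47 c: [ -40. -133.   45.] R@78 [ -10. -151.   78.]
```

Emit:
drive_tool(
  moves=[
    [0.2,-0.4,0,0,0.765],
    [0.45,-0.85,0,0,0.765],
    [0.7,-1.25,0,0,0.765],
    [0.95,-1.65,0,0,0.765],
    [0.95,-1.65,0,0,0.765],
    [0.95,-1.65,0,0,0.765],
  ],
)

```text
t: 10.52
ee_pos: [0.5478, 0.0321, 0.0285]
tool_rot: [0.953, 0.304, -0.0, -0.0]
wrist_force: [2.1, 0.2, 2.2]
gripper_width: 0.0653
```

```bash
python3 meas.py 10
python3 - <<'E'
from h import *
im=cv2.imread("pics/m10.png")[200:290,270:375]
cv2.imwrite("pics/v10.png",cv2.convertScaleAbs(cv2.resize(im,(0,0),fx=6,fy=6,interpolation=cv2.INTER_CUBIC),alpha=1.5))
E
```

```text
10.5167 [34.   2.2 28.5] [2.1 0.2 2.2] [ 0.163 -0.239 -0.089]
[293 215  20  27 273] [301.7 226.5] R,T,L,B [[312, 215], [312, 215], [293, 224], [294, 241]]  tray@47 c: [40. 62. 45.] R@78 [53. 42. 78.]
[319 240  12  15 116] [325.4 247.2] R,T,L,B [[330, 242], [323, 240], [319, 251], [328, 254]]  tray@47 c: [ 12. -28.  45.] R@78 [ -3. -50.  78.]
[334 263  36  33 246] [351.7 279.9] R,T,L,B [[369, 263], [369, 263], [334, 291], [336, 295]]  tray@47 c: [ -40. -133.   45.] R@78 [ -10. -151.   78.]
```

View pics/v10.png

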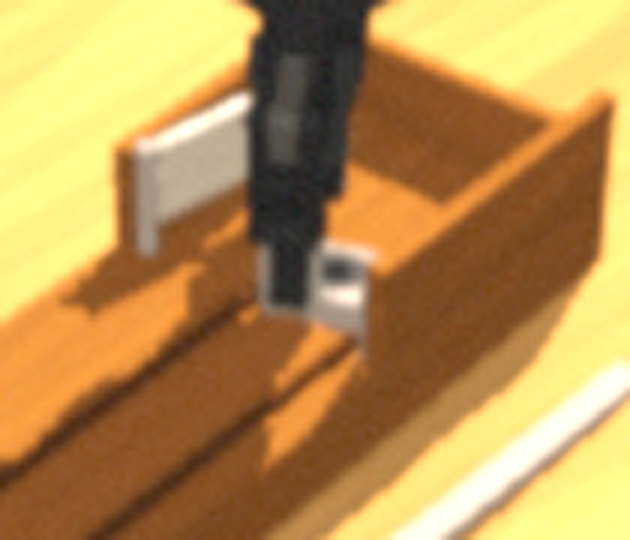

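Run:
```python
from h import *
f=lambda x,y:(270+x/6,200+y/6)
for nm,p in(("mouth",f(340,268)),("rearbot_r",f(362,335)),("rearbot_l",f(312,318)),("reartop_r",f(362,300)),("reartop_l",f(318,283)),("fronttop",f(368,255))):
    print(nm,[(w2tray(T,ray("scene",[p],z))[0]*1e3).round(0)[:2].tolist() for z in(.033,.039,.045,.047,.05)])
```

```text
mouth [[34.0, -15.0], [28.0, -19.0], [21.0, -24.0], [19.0, -26.0], [16.0, -28.0]]
rearbot_r [[7.0, -45.0], [1.0, -49.0], [-5.0, -54.0], [-7.0, -55.0], [-10.0, -58.0]]
rearbot_l [[4.0, -25.0], [-2.0, -30.0], [-9.0, -34.0], [-11.0, -36.0], [-14.0, -38.0]]
reartop_r [[24.0, -33.0], [17.0, -37.0], [11.0, -42.0], [9.0, -43.0], [6.0, -46.0]]
reartop_l [[22.0, -14.0], [15.0, -19.0], [9.0, -24.0], [7.0, -25.0], [4.0, -28.0]]
fronttop [[47.0, -18.0], [40.0, -23.0], [34.0, -27.0], [32.0, -29.0], [28.0, -31.0]]
```

The crop shows the flap fully open (145,190) and the cup just over the edge at (340,268). That fits lying flat in the well with its rear at x≈11, but a tilt isn't ruled out. I'll push 6 mm more to be safe, then retreat.

Emit:
drive_tool(
  moves=[
    [0.15,-0.25,0,0,0.765],
    [0.3,-0.5,0,0,0.765],
    [0.3,-0.5,0,0,0.765],
    [0.3,-0.5,0,0,0.765],
  ],
)

```text
t: 10.9
ee_pos: [0.5474, 0.0377, 0.0286]
tool_rot: [0.953, 0.304, -0.0, -0.0]
wrist_force: [1.8, -1.1, 2.4]
gripper_width: 0.0653
```

```bash
python3 meas.py 11
```

```text
10.9 [39.5  2.1 28.6] [ 1.8 -1.1  2.4] [-0.022 -0.177 -0.064]
[293 215  21  27 295] [302.4 226. ] R,T,L,B [[313, 215], [311, 215], [293, 224], [294, 241]]  tray@47 c: [42. 62. 45.] R@78 [54. 40. 78.]
[318 239  15  14 105] [326.  246.2] R,T,L,B [[332, 241], [324, 239], [318, 250], [325, 252]]  tray@47 c: [ 16. -27.  45.] R@78 [  2. -51.  78.]
[334 263  36  33 248] [351.7 279.9] R,T,L,B [[369, 263], [369, 263], [334, 291], [336, 295]]  tray@47 c: [ -40. -133.   45.] R@78 [ -10. -151.   78.]
```

Emit:
drive_tool(
  moves=[
    [-0.4,0.7,0,0,0.765],
    [-0.8,1.4,0,0,0.765],
    [-1.2,2.1,0,0,0.765],
    [-1.6,2.8,0,0,0.765],
    [-1.75,3.0,0,0,0.765],
    [-1.75,3.0,0,0,0.765],
  ],
)

```text
t: 11.45
ee_pos: [0.5511, 0.0016, 0.029]
tool_rot: [0.953, 0.303, 0.001, 0.0]
wrist_force: [3.5, -1.1, 4.0]
gripper_width: 0.0653
```

```bash
python3 meas.py 12
python3 - <<'E'
from h import *
im=cv2.imread("pics/m12.png")[205:270,275:375]
b=cv2.convertScaleAbs(cv2.resize(im,(0,0),fx=8,fy=8,interpolation=cv2.INTER_CUBIC),alpha=1.6)
# predicted flat-in-well cup outlines for rear at x=15,y centre -22
p=((proj("scene",tray2w(T,np.array([(15,-5,39),(15,-39,39),(49,-39,39),(49,-5,39)])/1e3))-[275,205]+.5)*8).astype(int)
cv2.polylines(b,[p],True,(0,255,0),1)
cv2.imwrite("pics/v12.png",b)
E
```

```text
11.45 [ 3.3  1.8 29. ] [ 3.5 -1.1  4. ] [ 0.145 -0.288 -0.161]
[319 211  12  16 133] [325.3 218.5] R,T,L,B [[330, 211], [327, 211], [319, 224], [319, 226]]  tray@47 c: [100.  40.  45.] R@78 [92. 21. 78.]
[293 221  11  21 141] [296.9 229.6] R,T,L,B [[303, 221], [300, 221], [293, 224], [294, 241]]  tray@47 c: [24. 62. 45.] R@78 [21. 42. 78.]
[318 239  15  14 138] [324.6 245.8] R,T,L,B [[332, 241], [322, 239], [318, 246], [325, 252]]  tray@47 c: [ 15. -23.  45.] R@78 [  2. -51.  78.]
[334 263  36  33 247] [351.7 279.9] R,T,L,B [[369, 263], [369, 263], [334, 291], [336, 295]]  tray@47 c: [ -40. -133.   45.] R@78 [ -10. -151.   78.]
```

View pics/v12.png

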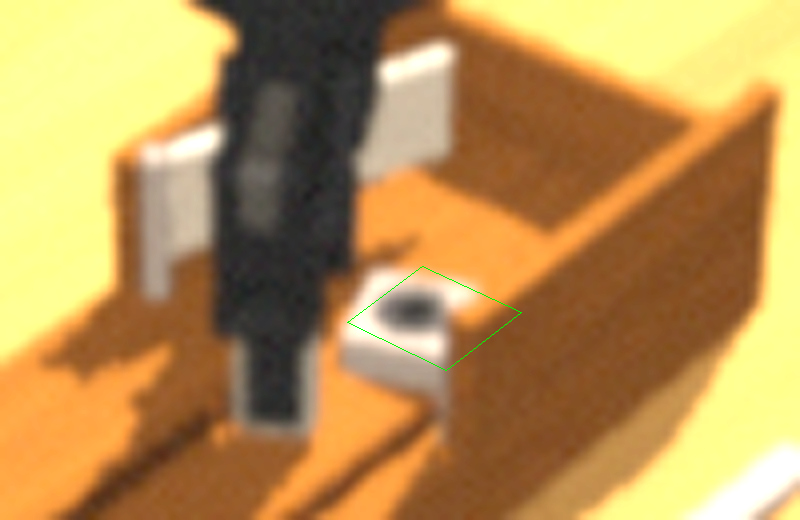

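Run:
```python
from h import *
im=cv2.imread("pics/m12.png")
f=lambda x,y:(275+x/8-.5,205+y/8-.5)
P=[f(345,345),f(375,270),f(482,288),f(410,311),f(445,366)]
for z in(.037,.039,.041,.045):
    q=(w2tray(T,ray("scene",P,z))*1e3)[:,:2]
    a,b=q[1]-q[0],q[2]-q[1]
    print(z,q.round(0).tolist(),"sides",np.linalg.norm(a).round(1),np.linalg.norm(b).round(1),"ang",np.degrees(np.arctan2(a[1],a[0])).round(),np.degrees(np.arctan2(b[1],b[0])).round(), "rear",(q[4]-q[0]).round())
```

```text
0.037 [[9.0, -9.0], [41.0, 6.0], [54.0, -22.0], [32.0, -13.0], [18.0, -36.0]] sides 35.9 30.7 ang 25.0 -67.0 rear [ 10. -27.]
0.039 [[7.0, -11.0], [39.0, 4.0], [51.0, -24.0], [30.0, -15.0], [16.0, -37.0]] sides 35.8 30.6 ang 25.0 -67.0 rear [ 10. -27.]
0.041 [[5.0, -12.0], [37.0, 2.0], [49.0, -25.0], [28.0, -17.0], [14.0, -39.0]] sides 35.7 30.5 ang 25.0 -67.0 rear [ 10. -27.]
0.045 [[0.0, -16.0], [33.0, -1.0], [45.0, -29.0], [24.0, -20.0], [10.0, -42.0]] sides 35.4 30.3 ang 25.0 -67.0 rear [ 10. -26.]
```

The crop shows the cup at (410,311) clear of the finger. Its sides come out square and near full size at z = 39 mm, and about 9 mm of its rear face shows. So it lies flat in the well, yawed about 25°, with its nearest corner at x≈7 mm. Next I'll back out slowly so the spring shuts the flap behind the finger.

Emit:
drive_tool(
  moves=[
    [-0.4,0.7,0,0,0.765],
    [-0.75,1.3,0,0,0.765],
    [-1.1,1.9,0,0,0.765],
    [-1.4,2.4,0,0,0.765],
    [-1.7,2.9,0,0,0.765],
    [-2.0,3.4,0,0,0.765],
    [-2.3,4.0,0,0,0.765],
    [-2.6,4.5,0,0,0.765],
    [-3.0,5.2,0,0,0.765],
    [-3.0,5.2,0,0,0.765],
  ],
)

```text
t: 12.33
ee_pos: [0.5554, -0.0582, 0.028]
tool_rot: [0.953, 0.303, -0.001, -0.0]
wrist_force: [0.3, 0.5, -0.4]
gripper_width: 0.0655
```

```bash
python3 meas.py 13
```

```text
12.3333 [-56.6   3.1  28. ] [ 0.3  0.5 -0.4] [-0.039 -0.01   0.066]
[283 200  19   2  30] [292.  200.4] R,T,L,B [[301, 200], [283, 200], [283, 200], [287, 201]]  tray@47 c: [112. 153.  45.] R@78 [ 86. 102.  78.]
[300 228  33  26 396] [316.2 240.6] R,T,L,B [[332, 241], [303, 228], [300, 237], [328, 253]]  tray@47 c: [18.  3. 45.] R@78 [  2. -51.  78.]
[334 263  36  33 247] [351.8 279.9] R,T,L,B [[369, 263], [369, 263], [334, 291], [336, 295]]  tray@47 c: [ -40. -133.   45.] R@78 [ -10. -151.   78.]
```

Flap edge is back at tray (2,−51), so it is shut. I'll lift clear and move away so the top camera can see the tray.

Emit:
drive_tool(
  moves=[
    [0,0,-4,0,0.765],
    [0,0,-8,0,0.765],
    [0,0,-12,0,0.765],
    [-4,0,-15,0,0.765],
    [-8,2,-16,0,0.765],
    [-12,5,-16,0,0.765],
    [-16,9,-16,0,0.765],
    [-18,13,-16,0,0.765],
    [-19,17,-16,0,0.765],
    [-19,17,-16,0,0.765],
  ],
)

```text
t: 13.22
ee_pos: [0.4987, -0.3078, 0.1881]
tool_rot: [0.953, 0.303, -0.001, -0.001]
wrist_force: [1.4, -0.2, 1.0]
gripper_width: 0.0655
```

Emit:
drive_tool(
  moves=[
    [-3,8,0,0,0.765],
    [-3,12,0,0,0.765],
    [-3,12,0,0,0.765],
    [-3,12,0,0,0.765],
    [-3,12,0,0,0.765],
  ],
)

```text
t: 13.63
ee_pos: [0.5442, -0.4216, 0.1857]
tool_rot: [0.953, 0.303, -0.001, -0.002]
wrist_force: [-1.0, 1.4, 0.2]
gripper_width: 0.0654
```

```bash
python3 meas.py 14
python3 - <<'E'
from h import *
t=eyes.camera("top");cv2.imwrite("pics/top14.png",t)
for n,a,b in(("top",cv2.imread("pics/top0.png"),t),("scene",cv2.imread("pics/scene0.png"),cv2.imread("pics/m14.png"))):
    d=cv2.medianBlur(cv2.absdiff(a,b).max(2),3);m=(d>45).astype(np.uint8)
    k,l,st,c=cv2.connectedComponentsWithStats(m)
    print(n,[(st[i].tolist()) for i in range(1,k) if st[i,4]>8])
# cup and flap in top view
h=cv2.cvtColor(t,cv2.COLOR_BGR2HSV);m=((h[...,1]<90)&(h[...,2]>70)).astype(np.uint8);z=np.zeros_like(m);z[225:290,255:385]=m[225:290,255:385]
k,l,st,c=cv2.connectedComponentsWithStats(z)
for i in range(1,k):
    if st[i,4]>10:
        r=cv2.minAreaRect(np.argwhere(l==i)[:,::-1].astype(np.float32));print(st[i],r,(w2tray(T,ray("top",[r[0]],.039))*1e3).round(),(w2tray(T,ray("top",cv2.boxPoints(r),.039))*1e3)[:,:2].round().tolist())
E
```

```text
13.6333 [-417.4   48.4  185.7] [-1.   1.4  0.2] [0.027 0.009 0.011]
[293 224  40  30 536] [311.1 238.3] R,T,L,B [[332, 241], [293, 224], [293, 224], [328, 253]]  tray@47 c: [18. 16. 45.] R@78 [  2. -51.  78.]
[334 263  36  33 244] [351.7 279.9] R,T,L,B [[369, 263], [369, 263], [334, 291], [336, 295]]  tray@47 c: [ -40. -133.   45.] R@78 [ -10. -151.   78.]
top [[600, 195, 8, 13, 71], [579, 213, 17, 34, 370], [520, 220, 63, 42, 1313], [339, 237, 18, 15, 237], [295, 242, 19, 18, 228], [581, 248, 28, 33, 565], [383, 254, 175, 79, 4973], [529, 254, 7, 7, 27], [563, 282, 15, 9, 47], [540, 282, 55, 51, 576], [593, 283, 16, 13, 167], [543, 307, 9, 7, 38], [279, 321, 93, 104, 4121], [536, 329, 5, 10, 33], [564, 332, 6, 6, 21], [367, 335, 5, 3, 9], [420, 344, 103, 125, 3778], [392, 346, 38, 32, 339], [562, 356, 3, 8, 9], [411, 365, 6, 5, 19], [383, 376, 12, 16, 39], [198, 381, 150, 99, 4270], [412, 388, 7, 11, 59], [297, 403, 4, 10, 26], [341, 403, 97, 57, 2986], [284, 423, 14, 8, 43], [299, 424, 17, 8, 83], [282, 434, 12, 6, 41], [302, 435, 9, 5, 18], [344, 448, 4, 5, 15], [531, 448, 75, 32,
[... 347 characters left out ...]
6, 8, 6, 16], [191, 133, 64, 36, 1723], [32, 140, 171, 220, 15594], [115, 185, 14, 6, 45], [176, 186, 14, 6, 56], [167, 192, 85, 40, 2169], [211, 234, 12, 16, 51], [287, 258, 23, 22, 320], [92, 342, 11, 12, 81], [17, 354, 72, 63, 1938], [68, 411, 32, 30, 548], [0, 412, 22, 40, 529], [0, 471, 11, 9, 54]]
[314 234   7  46 140] ((316.94891357421875, 256.5290222167969), (45.09547805786133, 4.047029972076416), 86.98721313476562) [[ 2.  2. 39.]] [[5.0, -52.0], [-5.0, -52.0], [-2.0, 56.0], [8.0, 56.0]]
[295 242  18  18 156] ((303.7000427246094, 250.9000244140625), (13.86362075805664, 14.758047103881836), 63.43495178222656) [[ 32. -14.  39.]] [[55.0, -23.0], [22.0, -36.0], [10.0, -5.0], [42.0, 8.0]]
```

Emit:
drive_tool(
  moves=[
    [0,0,0,0,0.765],
    [0,0,0,0,0.765],
    [0,0,0,0,0.765],
  ],
)

```text
t: 13.98
ee_pos: [0.5446, -0.4199, 0.1895]
tool_rot: [0.953, 0.304, 0.0, 0.0]
wrist_force: [-0.6, -0.1, 0.5]
gripper_width: 0.0654
```

```bash
python3 -c "
from cell import monitor, workorder
s=monitor.read_state();print(s['t'],s['ee_pos'],s['wrist_force'])
print(workorder.close_job())"
```

```text
13.9833 [ 0.5445819  -0.41988884  0.1895011 ] [-0.56181763 -0.07695914  0.54121876]
the job is handed in; nothing more can be done
None
```

The nickel cup is in the well and the flap is shut behind it. I handed the job in at 14.0 s with the robot touching nothing. One finger pushed the flap open while the other pushed the cup along the groove and over the edge. I then backed out slowly so the spring closed the flap behind the finger.

**Last checks**
- **Cup:** it lies flat at about x = 32, y = −14 mm of the tray, turned about 23°. Its nearest corner is roughly 10 mm past the flap line in the top view and 7 mm in the scene view, against the edge at 4 mm.
- **Flap:** it was at about 1.03 rad with the cup still short of it, and about 1.27 rad as the cup went over. Afterwards its edge is where it started in both views.
- **Other things:** comparing before and after pictures, I took the differences beyond the cup to be the arm and its shadow. The area around the clamp, which the arm overhung in the last picture, could not be compared clearly.

**What went wrong or disagreed**
- **Fingertip height:** the camera put the tips about 12 mm above the TCP, but what looked like contact with the ledge suggested about 6.5 mm. I did not resolve this.
- **Contact forces:** I think the tips pressed the ledge with about 9 N once. Pushing the flap also gave about 5–8 N upward that I could not explain; my best guess is finger A's wider part catching the flap's top edge. I backed off and re-pushed three times, and the flap partly opened and shut each time while the cup was still well short of it.

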